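# Index the selector arm on its splined valve stem and press it home

### The arm

A 6-joint arm with a two-finger parallel gripper is mounted at the origin on a cart in front of the work surface, level with it; the furniture and walls round the work are solid. World frame = base frame: x ahead of the robot, y to its left, z up, the work surface at z = 0. Lengths are in m, angles in degrees, forces in N, time in s.
With the tool pointing down it reaches from about 0.35 to 0.875 m from the base axis. Payload 4.2 kg.
Tool frame: the origin (TCP) lies midway between the tips of the shut fingers; the grasp point (between the pads) lies 19 mm behind it; z points along the fingers, y is the direction in which the jaws open and shut (so a half turn about z gives the same grasp; the last joint's range is limited). The gripper opens to 87 mm and grips with 3 to 60 N. Pads are 19 mm wide; open, the fingers measure 117 mm over their backs; the gripper's body (75 mm by 190 mm) begins 51 mm behind the grasp point.
Start: joints at [-62.017, 22.042, 0.453, 0, -68.411, -14.817], TCP at [0.142, -0.609, 0.223] pointing down, gripper open.
Joint ranges: [-179.83, 179.83], [-69.29, 118.12], [-61.27, 80.66], [-181.25, 117.63], [-171.15, -9.14], [-177.46, 177.46]. Speed limits (degrees/s): [159.86, 159.86, 180, 180, 180, 180].

### API

Orientations are given as a 3x3 rotation matrix whose columns are the frame's x, y, z axes.
In Python, from station import sense, capture, calibration, finish_job gives the robot as it stands.
- The arm moves only by the tool carry_out, never from a script. Its argument "commands" is one flat list of numbers, 6 for each row, row after row: the shift along the tool's x, y, z in mm, then the turn, a rotation vector about the tool's x, y, z in rad. A call has 1 to 5 rows; each row shifts and turns the pose as measured when the row begins, along the tool's axes as they then stand; what a row does not reach is not made up. A row lasts 1/8 s, in which the tool goes at most 62.5 mm and 10.7 degrees, less where a joint would pass 70% of its speed; a pose out of reach is approached as far as the arm can. A call is refused whole if a number of a shift passes 62.5 or a number of a turn 0.188, either way. A call with a gripper value outside its range is refused whole. "grip" is the finger opening in mm, from 0 to 87, set as the call begins (left out, the last holds). The fingers move at their own pace and stop on an object; the grip force is fixed at half the most. Time passes only in rows, so rows that do not move let the fingers close. It gives the time, the measured TCP pose, the force and the opening at its end, in the units of the state.
- sense(): the state, without advancing time (a new reading comes with each control period).
- capture(name): name is "side" or "top"; returns the picture (400x640x3 uint8, red, green, blue); there is no depth.
- calibration(name): a dict with "fx", "fy", "cx", "cy" (pixels), "dist" ([k1, k2, p1, p2, k3] as OpenCV has them; the pictures are not rectified), "rvec" (rotation vector, rad) and "tvec" (3), from world to camera coordinates, as OpenCV has them. Camera axes: x right, y down, z forward; pixel columns grow to the right and rows downward; lengths in m; the calibration is good to about 2 mm. A picture is of the moment at which its call begins. calibration takes no time and is no camera call.
- finish_job(): hands the job in, once; it reports no verdict.
The state is a dict: "time_s": time; "joints": joint angles; "joint_velocities": joint speeds; "effort": joint torques, N m; "tcp_pos": TCP position; "ee_rot": TCP orientation; "wrist_force": force on the tool from outside, world axes, zero at the start; "moment": the same for the moment, N m; "gripper_width": opening from 0.0 (shut) to 1.0 (fully open).
Only numpy, scipy, OpenCV 4.12 (cv2) and the standard library are available. Lean on these libraries where they do the work, as an engineer would, in place of code of your own. Each camera call takes 0.05 s, during which the arm holds its last target.

### The job

The selector arm is resting loosely on top of the valve's splined stem, turned out of line. Turn it until its long arm stands straight over the raised index bar on the valve body, so that it drops onto the splines, then press the hub down until it is fully home, and let go. Leave the vial, the pot and the slide box where they stand.

Things in the scene. Friction and masses are not known exactly. Their poses are not given: they have to be found in the camera images.
- valve: Valve fixed to the worktop: dark base plate 130 x 100 x 10 mm, round aluminium body of radius 46 mm, flat top 42 mm above the worktop, brass hose barbs low on three sides. Origin: on the stem axis at worktop level; z up; +x points along the index bar, a dark bar 6 mm wide, 5 mm high, lying radially on the body's top from 26 to 58 mm from the axis. Valve and stem do not turn.
- stem_top (a point): Top of the valve's upright steel stem, hidden in the hub: core of radius 9 mm up to 78 mm above the worktop, with three straight ribs (8 mm wide, out to radius 16 mm, from 42 up to 66 mm height) at 0, 130 and 230 deg counter-clockwise from the index bar.
- selector_arm: Loose balanced lever, 0.28 kg. Round steel hub, radius 22.5 mm, 36 mm tall; along +x the long aluminium arm, 14 mm wide, 12 mm high, to 98 mm from the axis, mid-height 22 mm over the hub's underside; along -x a short round counterweight, 20 mm thick, to 51 mm. Origin: on the hub axis at its underside; z up. Starts 29 to 66 deg counter-clockwise of the index bar (from above), underside on the rib tops.
- hub_bore (a point): Mouth of the hub's blind bore, centre of the hub's underside: 30 mm deep, radius 10 mm, three 11 mm slots at 0, 130, 230 deg that fit the ribs one way only. Height 66 mm at the start; the arm turns easily when pushed. Within about 6 deg of the index bar it drops by itself to 59 mm, onto the seal ring; pressed fully home it is at 48 mm.
- ball_knob (a point): Centre of the black ball knob (24 mm diameter) at the end of the long arm, 113 mm from the hub axis and 22 mm above the hub's underside.
- hub_top (a point): Centre of the hub's closed flat round top (45 mm diameter), 36 mm above its underside: the place to press.
- seal_ring (a joint): Black rubber seal ring (radius 21 mm, 6 mm thick) round the stem under the hub; value: how far it is pushed down the stem, m; 0 at the start, 0.011 when it lies on the valve body. It slides stiffly: about 7 N moves it (the lever's weight gives 2.7 N of that) and it stays where it is left.
- vial: Bystander: amber vial, 21 mm diameter, 53 mm tall, standing; origin at its underside.
- pot: Bystander: small clear specimen pot with white cap, 32 mm diameter, 58 mm tall, standing; origin at its underside.
- slide_box: Bystander: shut blue slide box, 88 x 124 x 34 mm; origin at its underside.
Not all that is in view belongs to the job. Several things have the shape of the valve; the one meant has the colours described above.

How it is judged (in metres and radians):
At the end, for the whole second after the job is handed in: The selector arm is on the splined stem and fully home: hub underside within 2.5 mm of its home height of 48 mm, seal ring pushed down at least 8.5 mm, hub on the stem axis within 4 mm and upright within 0.08 rad, long arm along the index bar within 0.18 rad (not the counterweight), at rest (z of selector_arm in the frame of valve below 0.0505 m and horizontal distance between selector_arm and valve below 0.004 m and angle between the x axis of selector_arm and the x axis of valve, either way round below 0.18 rad and x of ball_knob in the frame of valve above 0.09 m and angle between selector_arm's own z axis and vertical below 0.08 rad and value of joint seal_ring above 0.0085 m and linear speed of selector_arm below 0.02 m/s); the robot touches nothing.
It fails at once if the vial was moved by more than 3 cm or knocked over (distance of vial from where it was at the start of the episode above 0.03 m or angle between vial's own z axis and vertical above 0.5 rad).
It fails at once if the pot was moved by more than 3 cm or knocked over (distance of pot from where it was at the start of the episode above 0.03 m or angle between pot's own z axis and vertical above 0.5 rad).
It fails at once if the slide box was moved by more than 3 cm (distance of slide_box from where it was at the start of the episode above 0.03 m).
It also fails if it takes over 43 s, if anything falls off the work surface, if the arm or the gripper's body presses on something with over 40 N, if the wrist force passes 120 N, or if a joint passes its speed limit or range.

## Working session

There is one attempt and no reset: what is moved stays moved. The work goes in short steps, Python scripts to look and compute and a tool call to move; the robot and the scene stay as the last step left them, time stands still between calls to the robot, and variables do not carry over. Pictures are saved under pics/ and viewed, and the job is handed in when it is done.

Besides the shell and the picture viewer there is one more tool, called after "Request:" by a JSON object that holds its "name" and its "arguments", one argument or row to a line. carry_out: Moves the arm, as the interface text tells. Its arguments: {"type":"object","properties":{"commands":{"type":"array"},"grip":{"type":"number"}},"required":["commands"]}

```bash
mkdir -p pics; ls; python3 - <<'E'
from station import *
import cv2
s=sense();print(s)
for n in("side","top"):
    cv2.imwrite(f"pics/{n}0.png",capture(n)[:,:,::-1]);print(calibration(n))
E
```

```text
pics
{'time_s': 0.0, 'joints': array([-6.20151216e+01,  2.20880251e+01,  3.80602644e-01, -3.01301554e-02,
       -6.84109802e+01, -1.48163122e+01]), 'joint_velocities': array([ 0.01564318,  0.04160315,  0.00477845, -0.00294949, -0.03328687,
       -0.09144365]), 'effort': array([-9.42974475e-04, -3.90664816e+01,  1.87405747e+01,  4.21972007e+00,
        1.09458383e-02, -1.91365807e-04]), 'tcp_pos': array([ 0.14227018, -0.6079741 ,  0.2214911 ]), 'ee_rot': array([[-9.73748198e-01, -2.27627236e-01, -5.37862944e-04],
       [-2.27627864e-01,  9.73746032e-01,  2.05428668e-03],
       [ 5.61303101e-05,  2.12279054e-03, -9.99997745e-01]]), 'wrist_force': array([ 0.1852051 , -0.27278366,  0.20944579]), 'moment': array([ 0.01931472,  0.01511387, -0.00232636]), 'gripper_width': 1.0016683184264314}
{'fx': 491.8659361427466, 'fy': 491.8659361427466, 'cx': 322.8690449280269, 'cy': 201.60072252290877, 'dist': array([-0.14795574,  0.        ,  0.        ,  0.        ,  0.        ]), 'rvec': array([ 1.99571127, -0.08719758,  0.06519722]), 'tvec': array([-0.49959561,  0.20459904,  0.89896002])}
{'fx': 390.0470545338468, 'fy': 390.0470545338468, 'cx': 314.7009436172901, 'cy': 198.02611273652735, 'dist': array([-0.09195555,  0.        ,  0.        ,  0.        ,  0.        ]), 'rvec': array([ 2.09037782, -2.13852162,  0.14270469]), 'tvec': array([0.26056062, 0.51448984, 0.91135718])}
```

View pics/side0.png

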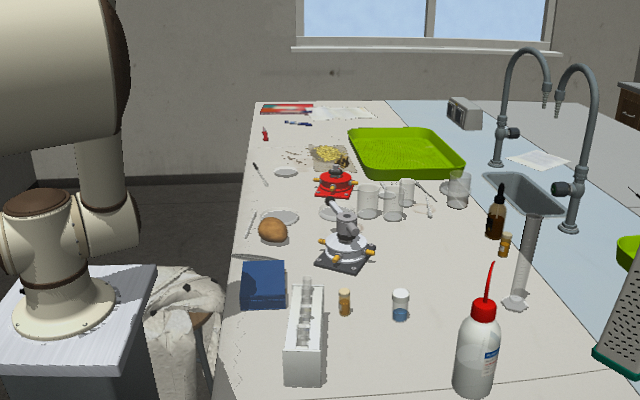

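View pics/top0.png

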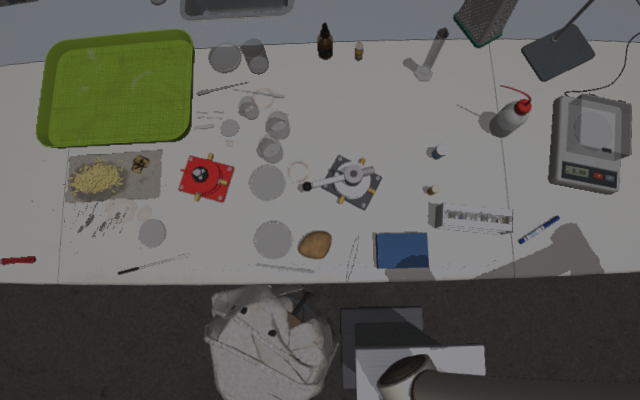

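Two things look like the valve: a red one (side 335,182; top 206,177) and an aluminium one on a dark plate with brass barbs (side 346,245; top 350,180). The description fits the second, so I'll check it in a close crop.

```bash
cat > h.py <<'E'
import numpy as np,cv2
from station import *
def cam(n):
    c=calibration(n);K=np.array([[c['fx'],0,c['cx']],[0,c['fy'],c['cy']],[0,0,1.]]);return K,np.array(c['dist']),np.array(c['rvec']),np.array(c['tvec'])
def proj(n,P):
    K,d,r,t=cam(n);return cv2.projectPoints(np.atleast_2d(np.array(P,float)),r,t,K,d)[0][:,0]
def ray(n,uv):
    K,d,r,t=cam(n);R=cv2.Rodrigues(r)[0]
    p=cv2.undistortPoints(np.array([[uv]],float),K,d)[0,0]
    v=R.T@np.array([p[0],p[1],1]);return -R.T@t,v/np.linalg.norm(v)
def onz(n,uv,z):
    o,v=ray(n,uv);return o+v*(z-o[2])/v[2]
def two(uvs,uvt):
    o1,v1=ray("side",uvs);o2,v2=ray("top",uvt)
    A=np.c_[v1,-v2];s=np.linalg.lstsq(A,o2-o1,rcond=None)[0]
    a=o1+s[0]*v1;b=o2+s[1]*v2;return (a+b)/2,np.linalg.norm(a-b)
E
python3 - <<'E'
import cv2
a=cv2.imread('pics/side0.png')[185:285,300:400];b=cv2.imread('pics/top0.png')[140:220,290:390]
cv2.imwrite('pics/c_s.png',cv2.resize(a,None,fx=6,fy=6,interpolation=2)[:600])
cv2.imwrite('pics/c_t.png',cv2.resize(b,None,fx=7,fy=7,interpolation=2))
from h import *
print(onz("top",(350,180),0.08),onz("side",(346,215),.1))
print(ray("top",(0,0))[0],ray("side",(0,0))[0])
E
```

```text
[0.55655691 0.1622265  0.08      ] [0.56566159 0.16197053 0.1       ]
[0.35570093 0.21512161 0.99516987] [ 0.4269226  -0.77616672  0.5611488 ]
```

View pics/c_s.png

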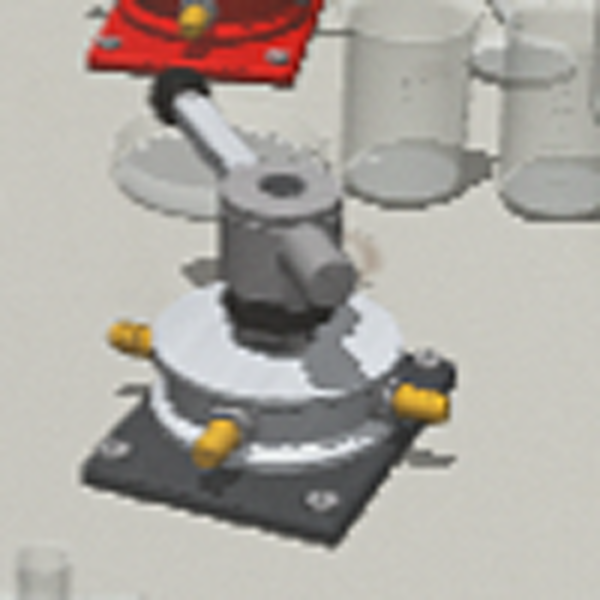

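View pics/c_t.png

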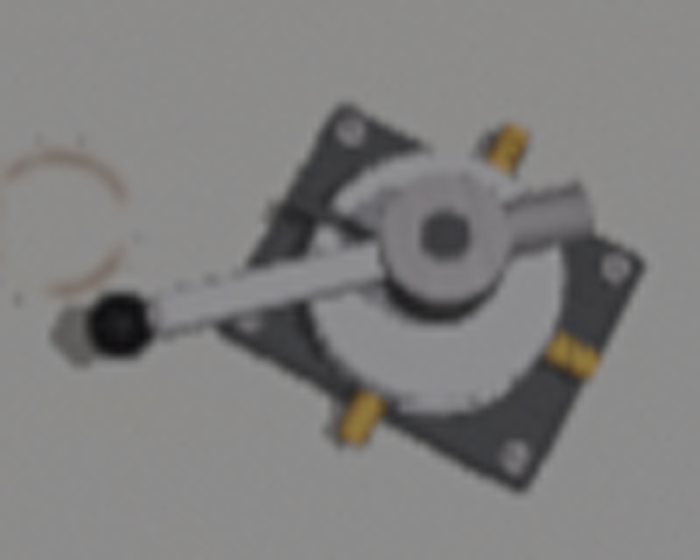

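```bash
python3 - <<'E'
from h import *
T=lambda x,y:((x+.5)/7-.5+290,(y+.5)/7-.5+140)
S=lambda x,y:((x+.5)/6-.5+300,(y+.5)/6-.5+185)
k,e=two(S(180,95),T(119,325));print("knob",k,e)
h,e2=two(S(281,185),T(445,233));print("hubtop",h,e2)
c=[onz("top",T(*p),.01) for p in[(345,105),(640,255),(520,490),(225,330)]]
print("plate corners",np.round(c,4));C=np.mean(c,0);print("ctr",C)
cs=[onz("side",S(*p),.01) for p in[(82,480),(335,548),(455,372)]];print("side corners",np.round(cs,4))
# edges
for i in range(4):
    d=c[(i+1)%4]-c[i];print(np.linalg.norm(d),np.degrees(np.arctan2(d[1],d[0])))
b1,b2=onz("top",T(285,212),.045),onz("top",T(365,238),.045)
print("bar",b1,b2,np.degrees(np.arctan2(*(b1-b2)[1::-1])))
d=k-h;print("arm ang",np.degrees(np.arctan2(d[1],d[0])),np.hypot(d[0],d[1]))
d=onz("top",T(119,325),.088)-onz("top",T(445,233),.102);print("arm ang top",np.degrees(np.arctan2(d[1],d[0])),np.hypot(d[0],d[1]))
print(onz("top",T(119,325),.088),onz("top",T(445,233),.102))
E
```

```text
knob [0.54213138 0.2661547  0.08840423] 0.0016738270857546281
hubtop [0.56706823 0.15561839 0.10242028] 0.0029179531410301602
plate corners [[0.6407 0.1848 0.01  ]
 [0.5803 0.0779 0.01  ]
 [0.4941 0.1257 0.01  ]
 [0.5562 0.2315 0.01  ]]
ctr [0.56782973 0.15496538 0.01      ]
side corners [[0.4915 0.1126 0.01  ]
 [0.574  0.0617 0.01  ]
 [0.6374 0.1777 0.01  ]]
0.12277947771465672 -119.45246495810252
0.09862779499021344 151.01212928014974
0.12276048206680583 59.572185002352846
0.09653851759571021 -28.955984653223958
bar [0.59156163 0.20851679 0.045     ] [0.58121884 0.18026361 0.045     ] 69.8935796718551
arm ang 102.7130303101825 0.11331425599476512
arm ang top 103.02605099998068 0.11357141674828003
[0.54306934 0.26617344 0.088     ] [0.56866766 0.15552448 0.102     ]
```

```bash
python3 - <<'E'
from h import *
b=cv2.imread('pics/top0.png')[155:205,315:375]
cv2.imwrite('pics/c_t2.png',np.clip(cv2.resize(b,None,fx=12,fy=12,interpolation=cv2.INTER_NEAREST)*1.5,0,255).astype('uint8'))
c=np.array([.568,.155])
for a in(60,66):
  r=np.radians(a);print(a,[(proj("top",[*(c+q*np.array([np.cos(r),np.sin(r)])),.047])[0]-[315,155])*12 for q in(.026,.058)])
for n,p,z in[("beakerA",(270,150),.05),("beakerB",(278,125),.05),("petri",(268,182),.01),("bottle",(510,118),.1),("box",(402,250),.034),("pot",(438,152),.05),("vial",(431,189),.05)]:print(n,onz("top",p,z))
print("bottle tip",two((490,265),(502,86)))
E
```

```text
60 [array([334.12515629, 221.28859098]), array([198.51108355, 150.17025942])]
66 [array([328.5477562 , 232.82660106]), array([185.9797    , 175.75978441])]
beakerA [0.64658204 0.35964641 0.05      ]
beakerB [0.71263946 0.33921659 0.05      ]
petri [0.57258604 0.37083105 0.01      ]
bottle [ 0.69703981 -0.23339225  0.1       ]
box [0.38867862 0.03869301 0.034     ]
pot [ 0.62919577 -0.06287279  0.05      ]
vial [ 0.53522435 -0.03820353  0.05      ]
bottle tip (array([ 0.73929545, -0.18342865,  0.17920444]), np.float64(0.008413888251367713))
```

View pics/c_t2.png

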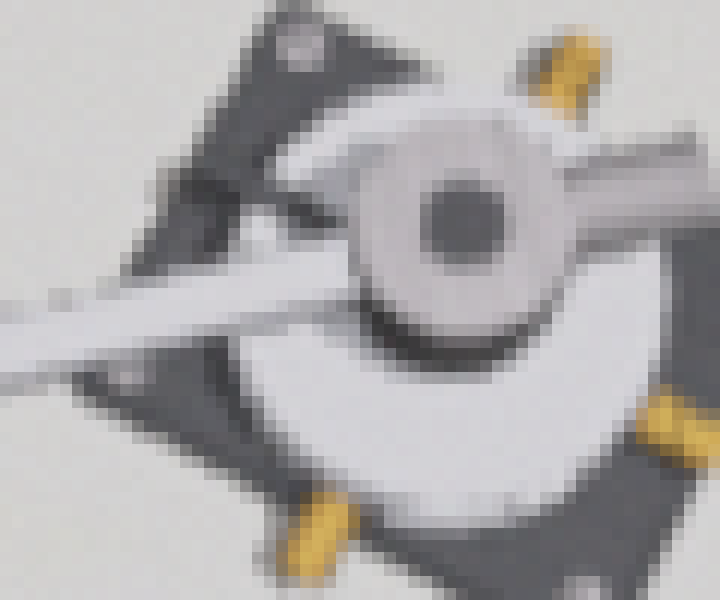

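```bash
python3 - <<'E'
from h import *
q=lambda x,y:((x/12)-.5+315,(y/12)-.5+155)
cb=onz("top",q(450,305),.042);print("body centre",cb)
im=cv2.imread('pics/top0.png');hsv=cv2.cvtColor(im,cv2.COLOR_BGR2HSV)
m=cv2.inRange(hsv,(12,120,80),(32,255,255))
n,l,st,ce=cv2.connectedComponentsWithStats(m[140:220,290:390])
P=[]
for i in range(1,n):
  if st[i,4]>4:
    w=onz("top",ce[i]+[290,140],.022);P.append(w);print(ce[i]+[290,140],st[i,4],w)
for i in range(len(P)):
  for j in range(i):
    d=P[i]-P[j];print(i,j,np.hypot(d[0],d[1]),np.degrees(np.arctan2(d[1],d[0])))
e=onz("top",q(183,183),.047);f=onz("top",q(325,212),.047);print(e,f)
for cc in(cb,np.array([.568,.155,0])):
  d=e-cc;print(np.degrees(np.arctan2(d[1],d[0])),np.hypot(d[0],d[1]))
E
```

```text
body centre [0.56497397 0.15504027 0.042     ]
[362.0625 160.75  ] 16 [0.61905716 0.12609556 0.022     ]
[371.19230769 190.65384615] 26 [0.54024134 0.10623828 0.022     ]
[341.11538462 199.07692308] 26 [0.52059802 0.18302106 0.022     ]
1 0 0.08127881187236476 -165.85889759482853
2 0 0.1137308849522484 149.96505921396653
2 1 0.07925563307176008 104.35018084190753
[0.59137859 0.20986034 0.047     ] [0.584347   0.18054782 0.047     ]
64.28175996447024 0.06084771771964908
66.91885462320673 0.059634014301342214
```

```bash
cat >> h.py <<'E'
from scipy.spatial.transform import Rotation as Ro
def Rdown(yaw_y):
    a=np.radians(yaw_y);y=np.array([np.cos(a),np.sin(a),0]);z=np.array([0,0,-1.]);return np.c_[np.cross(y,z),y,z]
def plan(pos,yaw,smax=55,tmax=.18,nmax=5):
    s=sense();p=s['tcp_pos'];R=s['ee_rot'];Rt=Rdown(yaw);pos=np.array(pos,float)
    rv=Ro.from_matrix(R.T@Rt).as_rotvec()
    n=int(max(1,np.ceil(max(np.linalg.norm(pos-p)*1000/smax,np.linalg.norm(rv)/tmax))))
    print("t",s['time_s'],"p",np.round(p,4),"rows needed",n,"F",np.round(s['wrist_force'],1))
    out=[]
    step=(pos-p)/n
    for i in range(min(n,nmax)):
        out+=[*np.round(R.T@step*1000,1),*np.round(rv/n,3)]
        R=R@Ro.from_rotvec(rv/n).as_matrix()
    print([float(x) for x in out])
E
python3 -c "
from h import *
plan((.40,-.22,.22),150)"
```

```text
t 0.1 p [ 0.1422 -0.608   0.2216] rows needed 9 F [0.  0.1 0.1]
[-37.7, 35.5, 0.2, 0.0, 0.0, -0.091, -40.8, 31.9, 0.2, 0.0, 0.0, -0.091, -43.5, 28.1, 0.2, 0.0, 0.0, -0.091, -45.9, 24.0, 0.2, 0.0, 0.0, -0.091, -47.8, 19.7, 0.2, 0.0, 0.0, -0.091]
```

Request:
{"name": "carry_out", "arguments": {
  "commands": [-38,35,0,0,0,-0.09,-41,32,0,0,0,-0.09,-43,28,0,0,0,-0.09,-46,24,0,0,0,-0.09,-48,20,0,0,0,-0.09],
  "grip": 26
}}

```text
time_s: 0.72
tcp_pos: [0.2866, -0.3877, 0.2182]
ee_rot: [[-0.773, -0.634, -0.004], [-0.634, 0.773, 0.006], [-0.001, 0.007, -1.0]]
wrist_force: [0.3, 0.2, 0.4]
gripper_width: 0.515
```

```bash
python3 -c "
from h import *
plan((.40,-.22,.22),150)"
```

```text
t 0.725 p [ 0.2866 -0.3877  0.2182] rows needed 4 F [0.3 0.2 0.4]
[-48.5, 14.4, -0.3, 0.002, 0.001, -0.09, -49.6, 10.0, -0.3, 0.002, 0.001, -0.09, -50.3, 5.5, -0.4, 0.002, 0.001, -0.09, -50.6, 1.0, -0.4, 0.002, 0.001, -0.09]
```

Tracking works well. Continuing to the waypoint.

Request:
{"name": "carry_out", "arguments": {
  "commands": [-49,14,0,0,0,-0.09,-50,10,0,0,0,-0.09,-50,6,0,0,0,-0.09,-51,1,0,0,0,-0.09]
}}

```text
time_s: 1.23
tcp_pos: [0.4018, -0.2122, 0.2182]
ee_rot: [[-0.49, -0.872, -0.004], [-0.872, 0.49, 0.007], [-0.004, 0.007, -1.0]]
wrist_force: [0.5, -0.4, 1.1]
gripper_width: 0.304
```

```bash
python3 -c "
from h import *
plan((.551,.228,.20),193,nmax=5)"
```

```text
t 1.225 p [ 0.4018 -0.2122  0.2182] rows needed 9 F [ 0.5 -0.4  1.1]
[-50.8, 9.5, 2.3, 0.001, 0.001, -0.082, -51.4, 5.3, 2.3, 0.001, 0.001, -0.082, -51.6, 1.1, 2.2, 0.001, 0.001, -0.082, -51.5, -3.2, 2.2, 0.001, 0.001, -0.082, -51.1, -7.4, 2.2, 0.001, 0.001, -0.082]
```

Request:
{"name": "carry_out", "arguments": {
  "commands": [-51,9,2,0,0,-0.08,-51,5,2,0,0,-0.08,-52,1,2,0,0,-0.08,-52,-3,2,0,0,-0.08,-51,-7,2,0,0,-0.08]
}}

```text
time_s: 1.85
tcp_pos: [0.486, 0.0414, 0.2086]
ee_rot: [[-0.097, -0.995, -0.005], [-0.995, 0.097, 0.007], [-0.007, 0.006, -1.0]]
wrist_force: [1.4, -0.6, -0.8]
gripper_width: 0.298
```

```bash
python3 -c "
from h import *
plan((.551,.228,.20),193,nmax=5)"
```

```text
t 1.85 p [0.486  0.0414 0.2086] rows needed 4 F [ 1.4 -0.6 -0.8]
[-48.0, -11.7, 2.4, 0.001, 0.002, -0.081, -46.9, -15.5, 2.3, 0.001, 0.002, -0.081, -45.5, -19.2, 2.3, 0.001, 0.002, -0.081, -43.8, -22.9, 2.2, 0.001, 0.002, -0.081]
```

Request:
{"name": "carry_out", "arguments": {
  "commands": [-48,-12,2,0,0.002,-0.08,-47,-15,2,0,0.002,-0.08,-45,-19,2,0,0.002,-0.08,-44,-23,2,0,0,-0.08]
}}

```text
time_s: 2.35
tcp_pos: [0.5503, 0.2346, 0.1994]
ee_rot: [[0.233, -0.973, -0.008], [-0.973, -0.233, -0.0], [-0.002, 0.007, -1.0]]
wrist_force: [1.1, -0.1, -0.8]
gripper_width: 0.301
```

```bash
python3 - <<'E'
from h import *
plan((.551,.228,.115),193,nmax=5)
for n in("side","top"):
    cv2.imwrite(f"pics/{n}1.png",capture(n)[:,:,::-1])
a=cv2.imread('pics/side1.png')[130:280,270:420];b=cv2.imread('pics/top1.png')[120:220,270:370]
cv2.imwrite('pics/m1.png',np.hstack([cv2.resize(a,(400,400),interpolation=2),cv2.resize(b,(400,400),interpolation=2)]))
E
```

```text
t 2.35 p [0.5503 0.2346 0.1994] rows needed 2 F [ 1.1 -0.1 -0.8]
[3.3, 0.1, 42.2, 0.004, 0.001, 0.004, 3.3, 0.2, 42.2, 0.004, 0.001, 0.004]
```

View pics/m1.png

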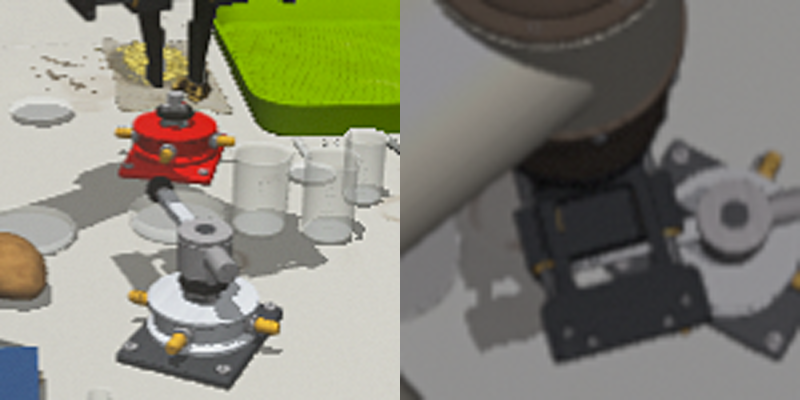

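The fingers straddle the long arm. The side view shows them aligned with it, and the top view shows the gripper over it. Descending.

Request:
{"name": "carry_out", "arguments": {
  "commands": [3,0,42,0.004,0,0.004,3,0,42,0.004,0,0.004]
}}

```text
time_s: 2.7
tcp_pos: [0.5538, 0.233, 0.115]
ee_rot: [[0.227, -0.974, 0.007], [-0.974, -0.227, 0.006], [-0.004, -0.008, -1.0]]
wrist_force: [-0.1, 0.0, -0.8]
gripper_width: 0.295
```

```bash
python3 - <<'E'
from h import *
plan((.551,.228,.078),193,smax=20,nmax=5)
for n in("side",):
    cv2.imwrite(f"pics/{n}2.png",capture(n)[:,:,::-1])
a=cv2.imread('pics/side2.png')[150:280,270:400]
cv2.imwrite('pics/m2.png',cv2.resize(a,(600,600),interpolation=2))
E
```

```text
t 2.7 p [0.5538 0.233  0.115 ] rows needed 2 F [-0.1  0.  -0.8]
[2.2, 2.1, 18.5, -0.004, 0.002, 0.001, 2.1, 2.0, 18.5, -0.004, 0.002, 0.001]
```

View pics/m2.png

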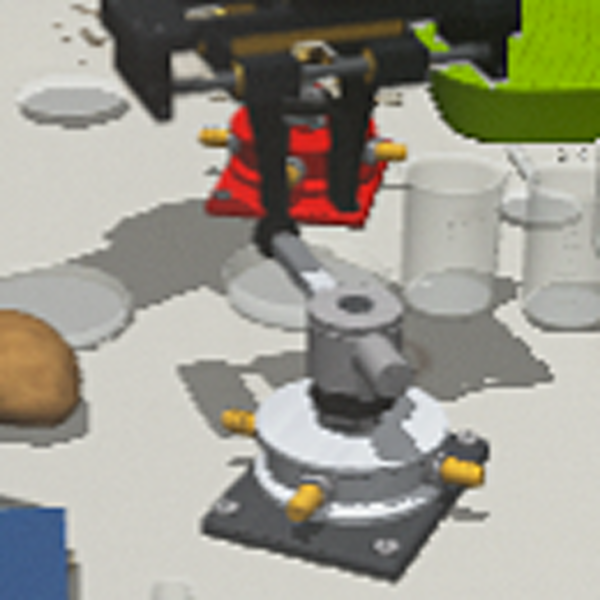

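Request:
{"name": "carry_out", "arguments": {
  "commands": [4,4,3,-0.006,0.004,0,0,0,18,0,0,0,0,0,16,0,0,0]
}}

```text
time_s: 3.12
tcp_pos: [0.5482, 0.2248, 0.0743]
ee_rot: [[0.225, -0.974, -0.005], [-0.974, -0.224, -0.003], [0.002, 0.006, -1.0]]
wrist_force: [-0.5, -0.1, -0.3]
gripper_width: 0.297
```

```bash
python3 - <<'E'
from h import *
plan((.551,.228,.078),193,smax=20,nmax=5)
for n in("side",):
    cv2.imwrite(f"pics/{n}3.png",capture(n)[:,:,::-1])
a=cv2.imread('pics/side3.png')[150:280,270:400]
cv2.imwrite('pics/m3.png',cv2.resize(a,(600,600),interpolation=2))
c=np.array([.568,.155])
for a in(90,78,66,60):
  r=np.radians(a);print(a,c+.073*np.array([np.cos(r),np.sin(r)]))
E
```

```text
t 3.125 p [0.5482 0.2248 0.0743] rows needed 1 F [-0.5 -0.1 -0.3]
[-2.5, -3.5, -3.7, 0.006, -0.002, -0.0]
90 [0.568 0.228]
78 [0.58317755 0.22640477]
66 [0.59769177 0.22168882]
60 [0.6045     0.21821985]
```

View pics/m3.png

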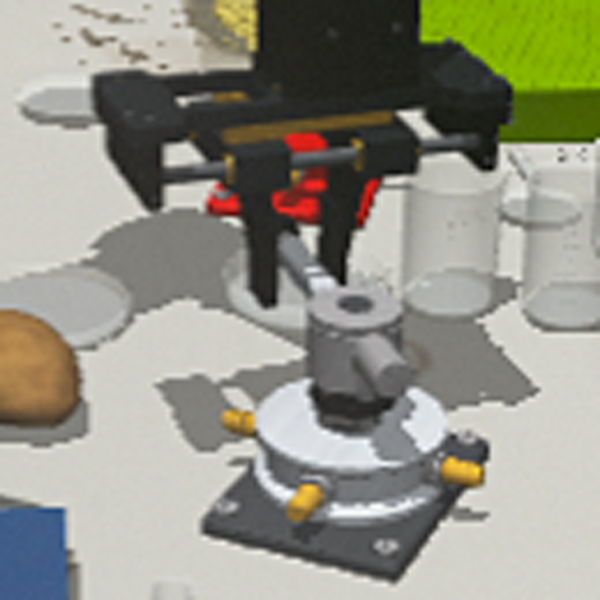

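Request:
{"name": "carry_out", "arguments": {
  "commands": [-1,-7,-2,0.006,0,0.087,0.3,-6.4,0,0,0,0.087,0.3,-6.4,0,0,0,0.087,0.3,-6.4,0,0,0,0.087,0.3,-6.4,0,0,0,0.087]
}}

```text
time_s: 3.8
tcp_pos: [0.5811, 0.2258, 0.0784]
ee_rot: [[-0.221, -0.975, 0.001], [-0.975, 0.221, -0.002], [0.002, -0.002, -1.0]]
wrist_force: [0.1, 0.4, -0.6]
gripper_width: 0.297
```

```bash
cat > look.py <<'E'
from h import *
import sys
k=sys.argv[1]
s=sense();p=s['tcp_pos'];d=p[:2]-[.568,.155];y=s['ee_rot'][:,1]
print(s['time_s'],np.round(p,4),"fork ang",np.degrees(np.arctan2(d[1],d[0])),"r",np.hypot(*d),"yaw-90",np.degrees(np.arctan2(y[1],y[0]))%360-90,"F",np.round(s['wrist_force'],1))
a=capture("side")[150:280,270:400,::-1];b=capture("top")[120:220,270:370,::-1]
cv2.imwrite(f'pics/m{k}.png',np.hstack([cv2.resize(a,(500,500),interpolation=2),cv2.resize(b,(300,300),interpolation=2)[:,:] if 0 else cv2.copyMakeBorder(cv2.resize(b,(300,300),interpolation=2),0,200,0,0,0)]))
E
python3 look.py 4
```

```text
3.8 [0.5811 0.2258 0.0784] fork ang 79.50543297728733 r 0.07196823483958928 yaw-90 77.229911714715 F [ 0.1  0.4 -0.6]
```

View pics/m4.png

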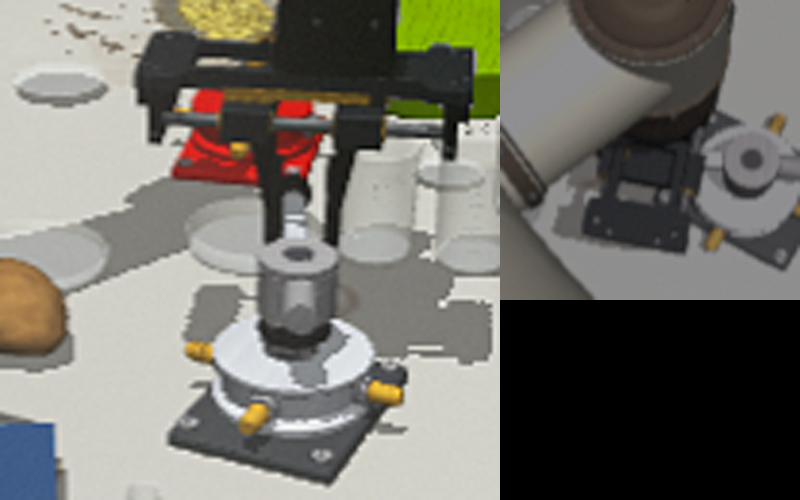

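Request:
{"name": "carry_out", "arguments": {
  "commands": [0.3,-6.4,0,0,0,0.087,0.3,-6.4,0,0,0,0.087,0.3,-5,0,0,0,0.06]
}}

```text
time_s: 4.28
tcp_pos: [0.5981, 0.2197, 0.0802]
ee_rot: [[-0.44, -0.898, 0.003], [-0.898, 0.44, -0.001], [-0.0, -0.003, -1.0]]
wrist_force: [-0.3, 0.5, -0.0]
gripper_width: 0.3
```

```bash
python3 look.py 5
```

```text
4.275 [0.5981 0.2197 0.0802] fork ang 65.03923282884053 r 0.07137044751570266 yaw-90 63.868022143768286 F [-0.3  0.5 -0. ]
```

View pics/m5.png

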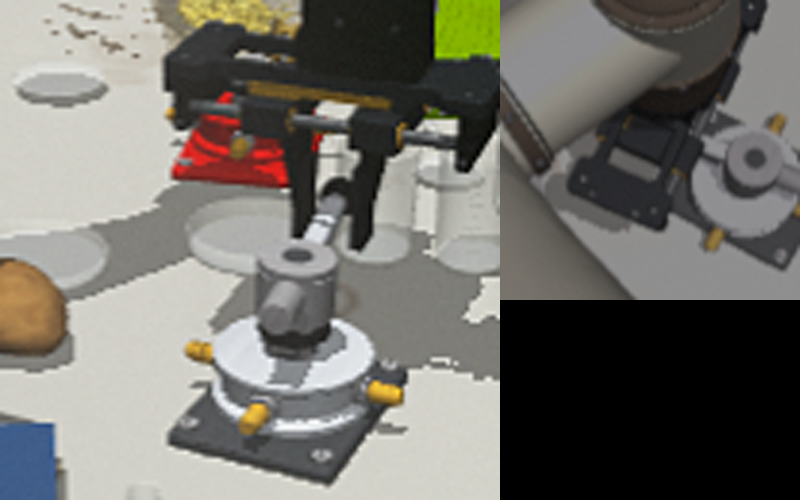

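Request:
{"name": "carry_out", "arguments": {
  "commands": [0,-3,2,0,0,0.03,0.2,-3,0,0,0,0.03,0,0,0,0,0,0,0,0,0,0,0,0]
}}

```text
time_s: 4.88
tcp_pos: [0.6037, 0.2168, 0.0787]
ee_rot: [[-0.493, -0.87, 0.004], [-0.87, 0.493, -0.001], [-0.001, -0.004, -1.0]]
wrist_force: [-0.2, 0.6, 0.1]
gripper_width: 0.298
```

```bash
python3 look.py 6
```

```text
4.875 [0.6037 0.2168 0.0787] fork ang 59.99844931883271 r 0.07132087725325852 yaw-90 60.49469433747862 F [-0.2  0.6  0.1]
```

View pics/m6.png

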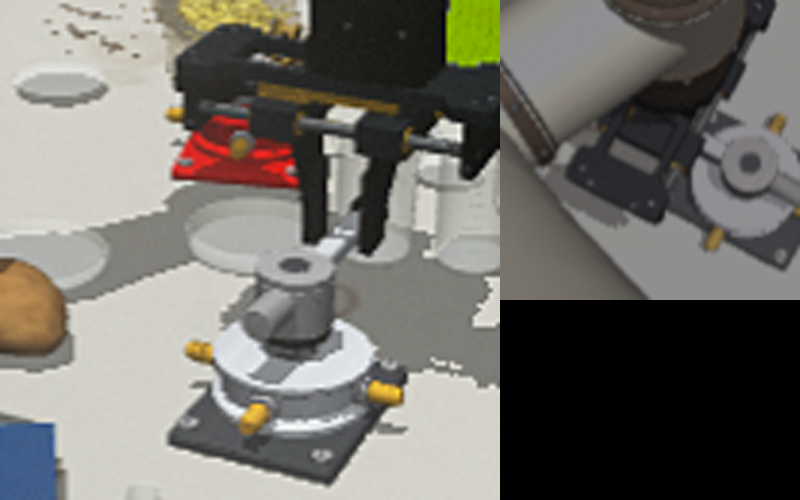

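The arm dropped: the hub top moved about 14 px lower in the crop and the black ring gap closed. Withdrawing straight up and shutting the fingers.

Request:
{"name": "carry_out", "arguments": {
  "commands": [0,0,-25,0,0,0,0,0,-40,0,0,0,0,0,-30,0,0,0]
}}

```text
time_s: 5.35
tcp_pos: [0.6015, 0.216, 0.1726]
ee_rot: [[-0.492, -0.87, -0.003], [-0.87, 0.492, -0.005], [0.006, 0.0, -1.0]]
wrist_force: [0.4, -0.2, -0.5]
gripper_width: 0.297
```

Request:
{"name": "carry_out", "arguments": {
  "commands": [0,0,0,0,0,0,0,0,0,0,0,0],
  "grip": 0
}}

```text
time_s: 5.6
tcp_pos: [0.6021, 0.2167, 0.1747]
ee_rot: [[-0.492, -0.871, 0.0], [-0.871, 0.492, -0.002], [0.002, -0.002, -1.0]]
wrist_force: [-0.3, -0.3, -0.5]
gripper_width: 0.153
```

```bash
python3 look.py 7; python3 - <<'E'
from h import *
for n in("side","top"):
    im=capture(n)[:,:,::-1]; cv2.imwrite(f"pics/{n}7.png",im)
a=cv2.imread('pics/side7.png')[190:280,300:390];b=cv2.imread('pics/top7.png')[145:205,310:385]
cv2.imwrite('pics/c7s.png',cv2.resize(a,None,fx=6,fy=6,interpolation=2));cv2.imwrite('pics/c7t.png',cv2.resize(b,None,fx=8,fy=8,interpolation=2))
E
```

```text
5.6 [0.6021 0.2167 0.1747] fork ang 61.05985980355621 r 0.07045605279296721 yaw-90 60.53663880226975 F [-0.3 -0.3 -0.5]
```

View pics/c7s.png

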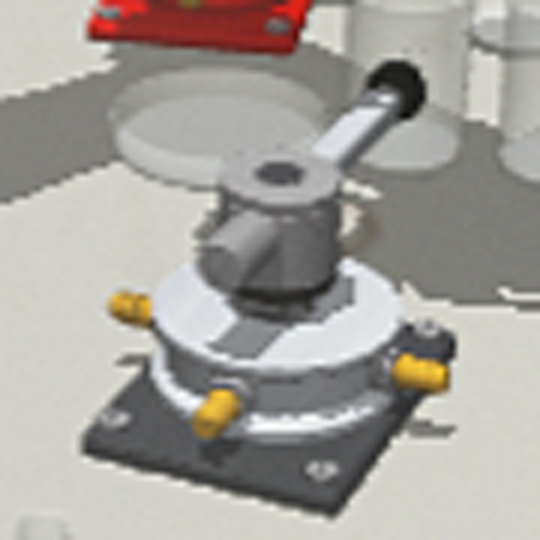

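View pics/c7t.png

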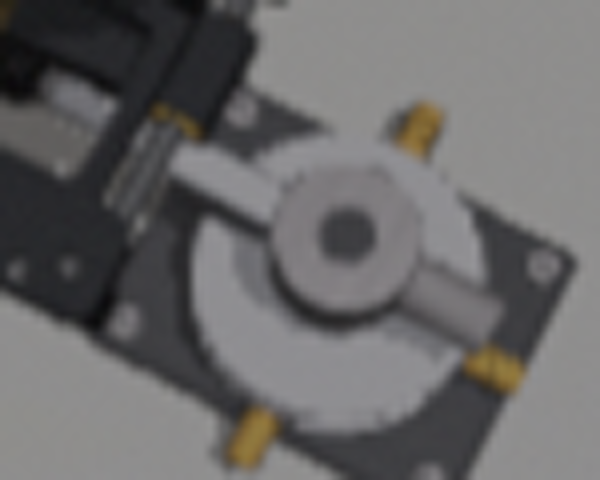

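```bash
python3 - <<'E'
from h import *
S=lambda x,y:((x+.5)/6-.5+300,(y+.5)/6-.5+190)
T=lambda x,y:((x+.5)/8-.5+310,(y+.5)/8-.5+145)
h,e=two(S(280,173),T(346,236));print("hubtop",h,e)
print(onz("top",T(346,236),.095))
plan((.5675,.1555,.125),150.5)
E
```

```text
hubtop [0.56645885 0.15598812 0.09500243] 0.001899921426831101
[0.56743489 0.15594581 0.095     ]
t 5.8 p [0.6023 0.2166 0.1744] rows needed 2 F [ 0.9 -0.1  0.3]
[35.1, 0.2, 24.8, -0.001, -0.001, 0.0, 35.1, 0.1, 24.7, -0.001, -0.001, 0.0]
```

Both views put the hub top at z = 0.095 m, so it has dropped to 59 mm and sits on the ring. Moving over the hub.

Request:
{"name": "carry_out", "arguments": {
  "commands": [35,0,25,0,0,0,35,0,25,0,0,0,0,0,0,0,0,0],
  "grip": 0
}}

```text
time_s: 6.18
tcp_pos: [0.5661, 0.1538, 0.1207]
ee_rot: [[-0.491, -0.871, -0.003], [-0.871, 0.491, -0.005], [0.006, 0.001, -1.0]]
wrist_force: [0.8, 0.8, 0.8]
gripper_width: 0.003
```

```bash
python3 look.py 8; python3 -c "
from h import *
plan((.5675,.1555,.10),150.5)"
```

```text
6.175 [0.5661 0.1538 0.1207] fork ang -149.02044478115417 r 0.002269622492179602 yaw-90 60.57970066108774 F [0.8 0.8 0.8]
t 6.275 p [0.5692 0.1562 0.1231] rows needed 1 F [0.5 0.7 0.3]
[1.4, 1.2, 23.1, -0.004, -0.001, 0.003]
```

View pics/m8.png

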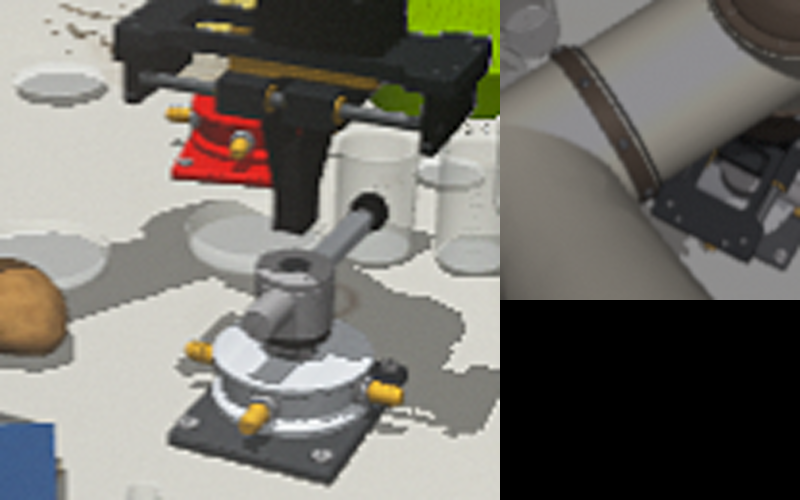

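Fingers are shut and centred over the hub. Lowering to just above it.

Request:
{"name": "carry_out", "arguments": {
  "commands": [1,1,15,-0.003,0,0,0,0,6,0,0,0]
}}

```text
time_s: 6.52
tcp_pos: [0.5696, 0.1576, 0.102]
ee_rot: [[-0.488, -0.873, 0.004], [-0.873, 0.488, 0.001], [-0.003, -0.003, -1.0]]
wrist_force: [0.2, -0.3, -0.3]
gripper_width: 0.003
```

Request:
{"name": "carry_out", "arguments": {
  "commands": [0,0,4,0,0,0,0,0,3,0,0,0]
}}

```text
time_s: 6.78
tcp_pos: [0.5699, 0.1582, 0.0944]
ee_rot: [[-0.487, -0.873, 0.003], [-0.873, 0.487, 0.0], [-0.002, -0.003, -1.0]]
wrist_force: [-2.0, -0.6, 4.3]
gripper_width: 0.005
```

Request:
{"name": "carry_out", "arguments": {
  "commands": [1,1,4,0,0,0,0,0,4,0,0,0]
}}

```text
time_s: 7.02
tcp_pos: [0.5699, 0.1582, 0.0879]
ee_rot: [[-0.487, -0.874, 0.007], [-0.874, 0.487, 0.001], [-0.004, -0.005, -1.0]]
wrist_force: [-2.4, 0.0, 4.6]
gripper_width: 0.002
```

Request:
{"name": "carry_out", "arguments": {
  "commands": [0,0,4,0,0,0,0,0,3,0,0,0]
}}

```text
time_s: 7.28
tcp_pos: [0.57, 0.1582, 0.0843]
ee_rot: [[-0.485, -0.874, 0.007], [-0.874, 0.485, 0.0], [-0.004, -0.006, -1.0]]
wrist_force: [-10.8, -0.2, 27.9]
gripper_width: 0.011
```

The force rose to 28 N at z = 0.0843 m against 0.084 expected, so the hub is bottomed out. Backing off and checking.

Request:
{"name": "carry_out", "arguments": {
  "commands": [0,0,-5,0,0,0,0,0,-30,0,0,0,-40,0,-50,0,0,0,-50,0,-40,0,0,0,-50,0,-20,0,0,0]
}}

```text
time_s: 7.9
tcp_pos: [0.6354, 0.28, 0.2287]
ee_rot: [[-0.49, -0.872, -0.001], [-0.872, 0.49, -0.001], [0.002, 0.0, -1.0]]
wrist_force: [0.4, 1.4, -1.7]
gripper_width: 0.008
```

```bash
python3 look.py 9; python3 - <<'E'
from h import *
for n in("side","top"):
    im=capture(n)[:,:,::-1]; cv2.imwrite(f"pics/{n}9.png",im)
a=cv2.imread('pics/side9.png')[190:280,300:390];b=cv2.imread('pics/top9.png')[145:205,310:385]
cv2.imwrite('pics/c9s.png',cv2.resize(a,None,fx=6,fy=6,interpolation=2));cv2.imwrite('pics/c9t.png',cv2.resize(b,None,fx=8,fy=8,interpolation=2))
E
```

```text
7.9 [0.6354 0.28   0.2287] fork ang 61.65393429005366 r 0.14200326346301118 yaw-90 60.651945285722604 F [ 0.4  1.4 -1.7]
```

View pics/c9s.png

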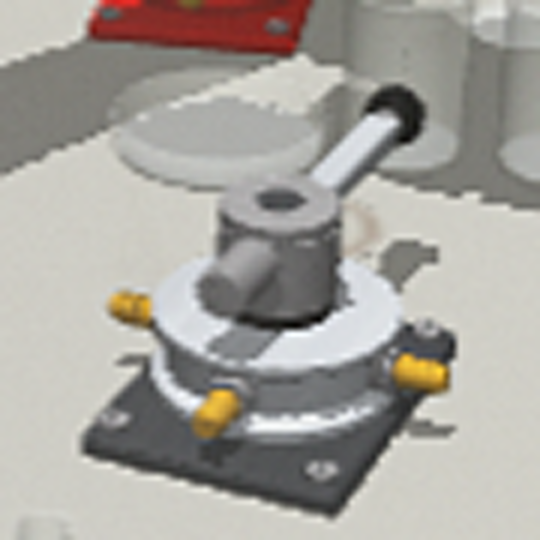

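View pics/c9t.png

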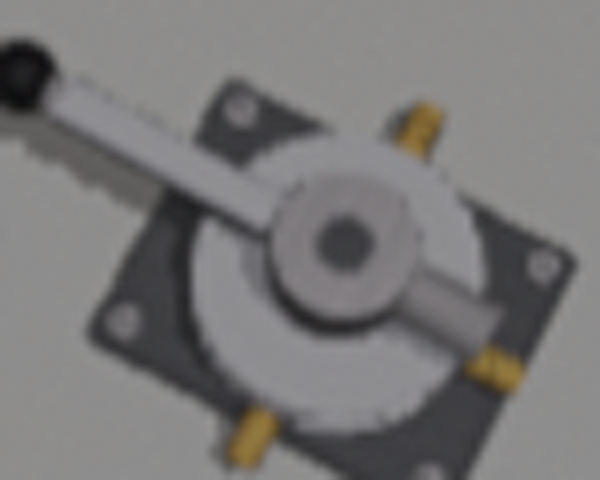

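View pics/side9.png

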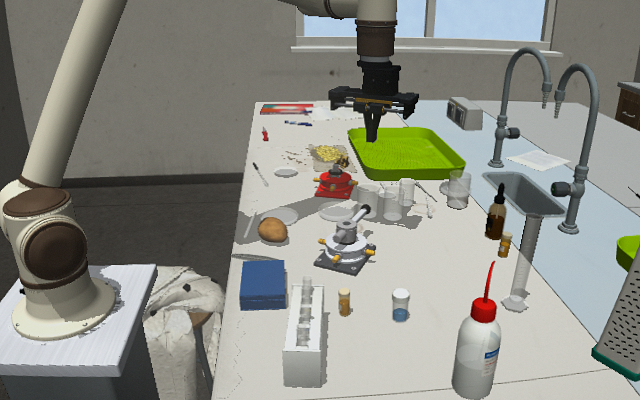

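```bash
python3 - <<'E'
from h import *
S=lambda x,y:((x+.5)/6-.5+300,(y+.5)/6-.5+190)
T=lambda x,y:((x+.5)/8-.5+310,(y+.5)/8-.5+145)
h,e=two(S(281,199),T(344,244));print("hubtop",h,e)
k,e=two(S(396,112),T(24,74));print("knob",k,e)
d=k-h;print(np.degrees(np.arctan2(d[1],d[0])),np.hypot(d[0],d[1]))
print(sense()['wrist_force'])
E
```

```text
hubtop [0.56679762 0.15597398 0.08454695] 0.0012892712440131958
knob [0.62560782 0.25111544 0.07221934] 0.0018568886488636999
58.27836765195481 0.11185050965378349
[-1.87437861e-01  1.13284366e-03 -1.24013165e+00]
```

```bash
python3 -c "
from station import *
print(finish_job())"
```

```text
the job is handed in; nothing more can be done
None
```

I turned the selector arm about 43° clockwise with a loose finger fork, and it dropped onto the splines. I then pressed the hub top down with shut fingers, withdrew, and handed the job in at about 8 s.

**Press:** the force rose to about 28 N vertical when the hub bottomed out. The tool tip was then at 84.3 mm, against 84 mm expected for fully home.

**Final position, from the two views:**

| Check | Measured | Expected |
|---|---|---|
| Hub top height | 84.5 mm | 84 mm |
| Arm heading | 58.3° | 60° (index bar) |
| Knob height | 72 mm | 70 mm |

The 2 mm on the knob is within calibration error, and would be a tilt of about 0.02 rad if real. The seal ring's travel was not measured directly. The hub's final height and the closed gap under it in the side view imply it is fully down.

**Disagreement:** the bar's own dark pixels, read before the turn, gave about 64–70°, while the plate edges and brass barbs gave 60°. I used 60°, and the arm dropping into the splines there supports it.

**Surroundings:** the vial, pot and slide box look unmoved by eye in the last side view, and the robot is clear of everything.

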